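Ready the badge laminator: rollers closed, heat at the third click

ROBOT

A 7-joint arm with a two-finger parallel gripper is mounted at the origin on the work surface. World frame = base frame: x ahead of the robot, y to its left, z up, the work surface at z = 0. Lengths are in m, angles in rad, forces in N, time in s.
With the tool pointing down it reaches from about 0.425 to 0.875 m from the base axis. Payload 8.4 kg.
Tool frame: the origin (TCP) lies between the finger pads; the fingertips stand 8 mm ahead of it and the grasp point (between the pads) lies 11 mm behind it (env.nose_length is the distance from the TCP to the fingertips, in m); z points along the fingers, y is the line along which they close (so a half turn about z gives the same grasp; the last joint's range is limited). The gripper opens to 87 mm and grips with 3 to 60 N. Pads are 19 mm wide; open, the fingers measure 117 mm over their backs; the gripper's body (75 mm by 190 mm) begins 51 mm behind the grasp point.
Start: joints at [-1.265, 0.333, 0.04, 1.465, -0.013, 1.343, -0.059], TCP at [0.256, 0.597, 0.231] pointing down, gripper open.
Joint ranges: [-2.58, 2.58], [-0.38, 2.09], [-1.3, 1.39], [0.25, 2.4], [-1.5, 4.64], [0.08, 2.09], [-2.65, 2.65]. Speed limits (rad/s): [2.22, 2.22, 2.79, 2.79, 3.14, 3.14, 3.14].

INTERFACE

Orientations are given as [roll, pitch, yaw] about the fixed x, y, z axes, in that order (R = Rz(yaw) Ry(pitch) Rx(roll)).
In Python, from station import sensors, optics, order, env gives the robot as it stands.
- The arm moves only by the tool move_arm, never from a script. Its argument "targets" is a list of rows, each a list of 7 numbers: the shift along the tool's x, y, z in m, then the turn, a rotation vector about the tool's x, y, z in degrees, then the finger opening in m, from 0 to 0.087. In form: [[tx, ty, tz, wx, wy, wz, jaw], ...]. A call has 1 to 8 rows; each row is the pose to reach, as a shift and turn from the pose commanded when the call began, along the tool's axes at that moment; what a row does not reach only later rows make up. A row lasts 1/8 s, in which the tool goes at most 62.5 mm and 10.7 degrees, less where a joint would pass 70% of its speed; a pose out of reach is approached as far as the arm can. A call with a gripper value outside its range is refused whole. The fingers move at their own pace and stop on an object; "force" is the grip in N (left out, the last holds). Time passes only in rows, so rows that repeat a pose let the fingers close. It gives the time, the measured TCP pose, the force, the opening and the grip force at its end, in the units of the state.
- sensors.sense(): the state, without advancing time (a new reading comes with each control period).
- optics.read_camera(name): name is "scene" or "top"; returns the picture (420x560x3 uint8, blue, green, red); there is no depth.
- optics.camera_info(name): a dict with "intrinsics" (3x3 intrinsics, pixels), "dist" ([k1, k2, p1, p2, k3] as OpenCV has them; the pictures are not rectified), "pose" (4x4, takes a point from camera to world coordinates). Camera axes: x right, y down, z forward; pixel columns grow to the right and rows downward; lengths in m; the calibration is good to about 2 mm. A picture is of the moment at which its call begins. camera_info takes no time and is no camera call.
- order.job_done(): hands the job in; it is judged then, once.
The state is a dict: "clock": time; "joints": joint angles; "qvel": joint speeds; "joint_torque": joint torques, N m; "tool_pos": TCP position; "eef_rot": TCP orientation; "force": force on the tool from outside, world axes, zero at the start; "ft_torque": the same for the moment, N m; "opening": finger opening in m; "grip_force": force on a finger pad.
Only numpy, scipy, OpenCV 4.12 (cv2) and the standard library are available. Lean on these libraries where they do the work, as an engineer would, in place of code of your own. Each camera call takes 0.05 s, during which the arm holds its last target. There are 200 camera calls.

TASK

Get the pouch laminator on the craft table ready for a run of badges: its roller release paddle was left standing up after a jam, so press it down flat, and push the heat lever along its slot, counting the clicks, to the third click from the off end. Do not run the lever past the third click, push it gently, and leave the things lying around the laminator where they are; take your hand away when both are set.

Things in the scene. Friction and masses are not known exactly. Their poses are not given: they have to be found in the camera images.
- laminator: A4 pouch laminator, fixed on a lime mat: white shell, dark base and end caps, 140 mm deep (its x), 380 mm long (y), flat top 80 mm above its underside. Origin: centre of the underside, 2 mm above the table. -x is the front: feed slot and a low tray reaching 152 mm from the centre; z up. The top is flat and free but for the heat lever near its -y end and the release paddle near its +y end.
- heat_top (a point): Centre of the top edge of the heat lever, a dark upright tab 20 mm wide (laminator x), 7 mm thick (y, the way it slides), its top edge 20 mm above the laminator's top; at off it is at x -12, y -128 mm in the laminator's frame. A flat shoe 4 mm high, 24 mm long (y) moves with it. Five white ticks beside the slot mark off (thick) and the four clicks. Axes as the laminator's.
- heat (a joint): Heat lever (m): 0 = off, nearest the laminator's -y end; grows along its +y. Spring detents at 0, 0.014 (first click), 0.028, 0.042 (third), 0.056 (fourth, end stop). Leaving a detent it resists with 3 to 7 N, less and less up to half-way (7 mm); 1 to 2 mm past that it snaps ahead by itself into the next detent and rests there. Starts at off or the first click, rarely poised between.
- release_paddle (a point): Middle of the upper face of the wide free end (26 by 26 mm, 7 mm thick) of the roller release, a dark hinged paddle on the laminator's top. Its hinge lies along the laminator's x at x 0, y +82 mm, 4.5 mm above the top; this point is 53 mm along the arm from it and 3.5 mm above the arm's middle plane. Shut, it is at y +135 mm, 8 mm above the top.
- release (a joint): Angle of the release paddle (rad): 0 = shut, lying flat on the laminator's top; grows as its free (+y) end rises. Starts at 0.5 to 0.75. Stiff hinge that stays where it is left; pressing on the wide end takes about 2 N; it stops solidly at 0.
- tape: Roll of blue tape, lying flat, 100 mm across, 24 mm high, loose, behind the laminator (its +x side). Origin: centre of the underside. To be left alone.
- bead_jar: Small closed glass jar, 52 mm across, 60 mm high, loose, behind the laminator. Origin: centre of the underside. To be left alone.
- glue_gun: Black hot glue gun lying on its side, about 170 by 140 mm and 32 mm high, loose, behind the laminator. Origin: under its body, near the middle. To be left alone.
- pliers: Small pliers, about 130 mm long, 12 mm high, loose, lying beyond the laminator's -y end. Origin: under the pivot. To be left alone.

How it is judged:
At the end, for the whole second after the job is handed in: The heat lever rests in its third click (42 mm from off, within 3.5 mm) and the release paddle lies shut (within 0.12 rad of flat) (value of joint heat between 0.0385 and 0.0455 m and velocity of joint heat between -0.003 and 0.003 m/s and value of joint release below 0.12 rad); the robot touches nothing.
It fails at once if the heat lever is run past the third click (beyond 49 mm, the crest before the fourth) (value of joint heat above 0.0495 m).
It fails at once if the heat lever is pushed or squeezed with more than 20 N (contact force between the fingers and heat above 20 N).
It fails at once if the tape, bead jar, glue gun or pliers are moved by more than 20 mm (distance of any of tape, bead_jar, glue_gun, pliers from where it was at the start of the episode above 0.02 m).
It also fails if it takes over 58 s, if anything falls off the work surface, if the arm or the gripper's body presses on something with over 40 N, if the wrist force passes 120 N, or if a joint passes its speed limit or range.

## Working session

There is one attempt and no reset: what is moved stays moved. The work goes in short steps, Python scripts to look and compute and a tool call to move; the robot and the scene stay as the last step left them, time stands still between calls to the robot, and variables do not carry over. Pictures are saved under pics/ and viewed, at most 10 in all, crops included, and the job is handed in when it is done.

Besides the shell and the picture viewer there is one more tool, called after ">>>" as name(argument=value, ...) on one line, values as JSON. move_arm: Moves the arm, as the interface text tells. Its arguments: {"type":"object","properties":{"targets":{"type":"array","items":{"type":"array","items":{"type":"number"}}},"force":{"type":"number"}},"required":["targets"]}

```bash
mkdir -p pics; ls; python3 - <<'E'
from station import sensors, optics, order, env
import cv2,numpy as np
for n in("scene","top"):
    cv2.imwrite(f"pics/{n}0.png",optics.read_camera(n))
    i=optics.camera_info(n);print(n,np.round(i["intrinsics"],1).tolist(),i["dist"],np.round(i["pose"],3).tolist())
print(sensors.sense())
E
```

```text
pics
scene [[470.8, 0.0, 279.8], [0.0, 470.8, 216.2], [0.0, 0.0, 1.0]] [-0.09228988  0.          0.          0.          0.        ] [[-0.568, 0.678, -0.465, 1.002], [0.823, 0.473, -0.316, 0.249], [0.006, -0.562, -0.827, 0.853], [0.0, 0.0, 0.0, 1.0]]
top [[428.9, 0.0, 277.5], [0.0, 428.9, 212.0], [0.0, 0.0, 1.0]] [0.04045818 0.         0.         0.         0.        ] [[0.002, -0.982, 0.19, 0.406], [-1.0, -0.002, 0.002, -0.017], [-0.002, -0.19, -0.982, 1.053], [0.0, 0.0, 0.0, 1.0]]
{'clock': 0.1, 'joints': array([-1.26520229,  0.33380711,  0.0398886 ,  1.466174  , -0.01339959,
        1.34333918, -0.05847905]), 'qvel': array([ 0.00104384, -0.00175993, -0.00157965, -0.00225442, -0.0001294 ,
        0.00032606,  0.00126549]), 'joint_torque': array([ 3.60852915e-03, -6.57810187e+01,  1.33905921e+00, -4.04714155e+01,
       -6.00327202e-02,  4.08745673e-02,  8.35964897e-05]), 'tool_pos': array([0.25585496, 0.59706652, 0.22977418]), 'eef_rot': array([-3.14013461e+00,  1.01491018e-04,  2.73678979e+00]), 'force': array([ 0.31387236, -0.41445914, -0.23896711]), 'ft_torque': array([-0.02856983,  0.02958958, -0.01006789]), 'grip_force': 0.0, 'opening': 0.08732200091239702}
```

View pics/scene0.png

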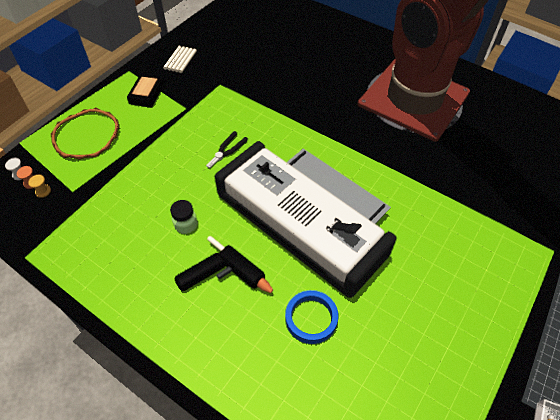

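View pics/top0.png

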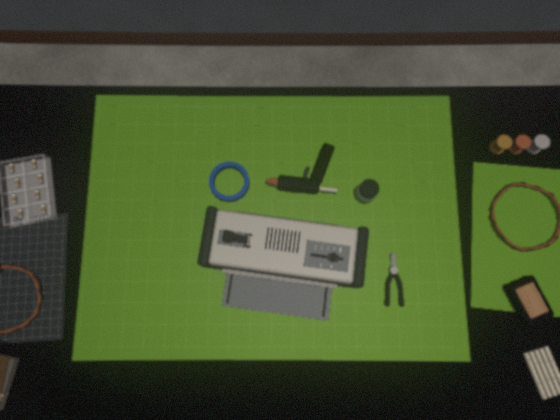

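```bash
cat > h.py <<'E'
from station import sensors, optics, order, env
import cv2,numpy as np
def proj(n,P):
    i=optics.camera_info(n);T=np.linalg.inv(i["pose"])
    return cv2.projectPoints(np.asarray(P,float).reshape(-1,1,3),cv2.Rodrigues(T[:3,:3])[0],T[:3,3],i["intrinsics"],i["dist"])[0][:,0]
def back(n,uv,z):
    i=optics.camera_info(n)
    p=cv2.undistortPoints(np.asarray(uv,float).reshape(-1,1,2),i["intrinsics"],i["dist"])[:,0]
    d=np.c_[p,np.ones(len(p))]@i["pose"][:3,:3].T;o=i["pose"][:3,3]
    return o+d*((z-o[2])/d[:,2])[:,None]
def ortho(n,img,c,yaw,z,s,w,h):
    # image right = lam -y, image up = lam +x ; centre c
    X,Y=np.meshgrid((np.arange(w)-w/2)/s,(np.arange(h)-h/2)/s)
    lx,ly=-Y,-X
    P=np.stack([c[0]+np.cos(yaw)*lx-np.sin(yaw)*ly,c[1]+np.sin(yaw)*lx+np.cos(yaw)*ly,0*X+z],-1)
    uv=proj(n,P).reshape(h,w,2).astype(np.float32)
    return cv2.remap(img,uv[...,0],uv[...,1],cv2.INTER_CUBIC)
E
python3 - <<'E'
from h import *
c=back("top",[[207,209],[368,228],[361,286],[200,266]],.082);print(c.round(3))
m=c.mean(0);d=(c[0]-c[1]+c[3]-c[2]);yaw=np.arctan2(-d[0],d[1]);print(m,yaw)
o=[ortho(n,cv2.imread(f"pics/{n}0.png"),m,yaw,.082,1700,800,300) for n in("top","scene")]
o[0]=cv2.convertScaleAbs(o[0],alpha=1.8)
cv2.imwrite("pics/o1.png",np.vstack(o))
E
```

```text
[[ 0.6    0.148  0.082]
 [ 0.557 -0.222  0.082]
 [ 0.426 -0.201  0.082]
 [ 0.469  0.159  0.082]]
[ 0.51311917 -0.02920823  0.082     ] -0.11842652790559792
```

View pics/o1.png

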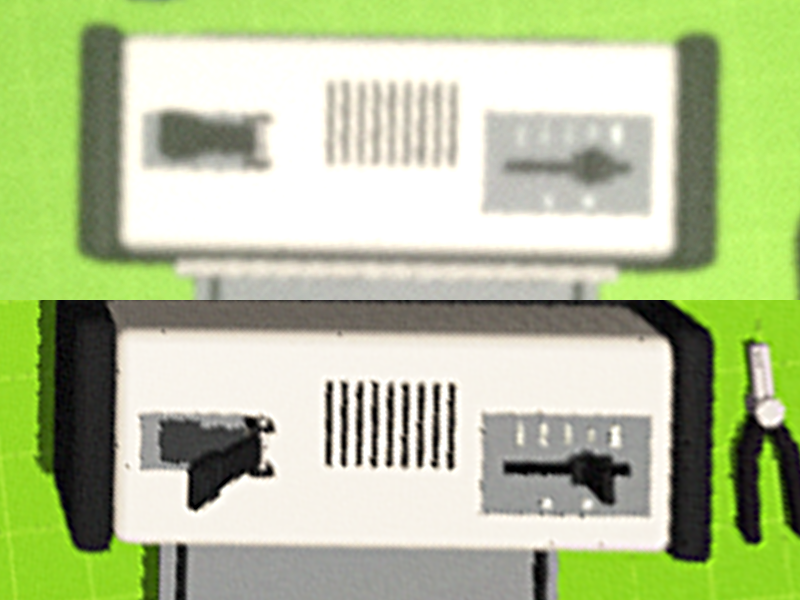

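The scene ortho shows the lever's shoe centred near column 592, beside the second tick (ticks at columns 520, 545, 570, 592 and a thick one at 616). So the lever is probably at the first click. The paddle stands up around column 200.

```bash
cat >> h.py <<'E'
from scipy.spatial.transform import Rotation as Ro
YAW=-.129
_c=np.array([.51312,-.02921]);_y=-.1184
C=_c+np.array([np.cos(_y)*.003-np.sin(_y)*.001,np.sin(_y)*.003+np.cos(_y)*.001])
L=Ro.from_euler('z',YAW).as_matrix()
def l2w(p): return np.r_[C,.002]+L@np.asarray(p,float)
def w2l(p): return L.T@(np.asarray(p)-np.r_[C,.002])
def goto(p):  # p = lam coordinates (m) wanted for FINGERTIP; prints tool shift and turn
    s=sensors.sense();R=Ro.from_euler('xyz',s["eef_rot"]).as_matrix()
    w=l2w(p)+[0,0,env.nose_length]
    Rd=L@np.array([[-1,0,0],[0,1,0],[0,0,-1.]])
    print("shift",(R.T@(w-s["tool_pos"])).round(4),"turn",np.degrees(Ro.from_matrix(R.T@Rd).as_rotvec()).round(1))
def st():
    s=sensors.sense();t=w2l(s["tool_pos"]-[0,0,env.nose_length])
    print("t",s["clock"],"tip lam mm",(t*1e3).round(1),"F lam",(L.T@s["force"]).round(2),"open",round(s["opening"]*1e3,1),"grip",round(s["grip_force"],1),"rot",s["eef_rot"].round(3))
E
python3 - <<'E'
from h import *
print(C); st(); goto([0,.126,.140])
# reprojection check on top/scene: lam corners, lever top at 0/14
for n in("top","scene"):
    img=cv2.imread(f"pics/{n}0.png");img=cv2.resize(img,None,fx=4,fy=4,interpolation=cv2.INTER_CUBIC)
    def P(p,col): 
        u=proj(n,l2w(p))[0]*4+1.5; cv2.circle(img,tuple(int(v) for v in u.round()),2,col,-1)
    for y in(-.128,-.114): 
        for dx in(-.01,.01): P([-.012+dx,y,.1],(0,0,255) if y<-.12 else (255,255,0))
    for x in(-.07,.07):
        for y in(-.19,.19): P([x,y,.08],(255,0,255))
    for a,cc in((.5,(0,0,255)),(.62,(0,255,255)),(.75,(255,0,255))):
        for e in(40,66):
          for x in(-.013,.013): P([x,.082+(e*np.cos(a)-3.5*np.sin(a))/1e3,.0845+(e*np.sin(a)+3.5*np.cos(a))/1e3],cc)
    u=proj(n,l2w([0,0,.08]))[0]*4
    c=img[int(u[1])-190:int(u[1])+190,int(u[0])-370:int(u[0])+370] if n=="top" else img[int(u[1])-300:int(u[1])+300,int(u[0])-400:int(u[0])+400]
    cv2.imwrite(f"pics/chk_{n}.png",cv2.convertScaleAbs(c,alpha=1.5))
E
```

```text
[ 0.51621712 -0.02857137]
t 0.1 tip lam mm [-338.7  586.9  219.8] F lam [ 0.36 -0.37 -0.24] open 87.3 grip 0.0 rot [-3.14   0.     2.737]
shift [-0.4514 -0.3512  0.0803] turn [ -0.1  -0.  -15.8]
```

View pics/chk_scene.png

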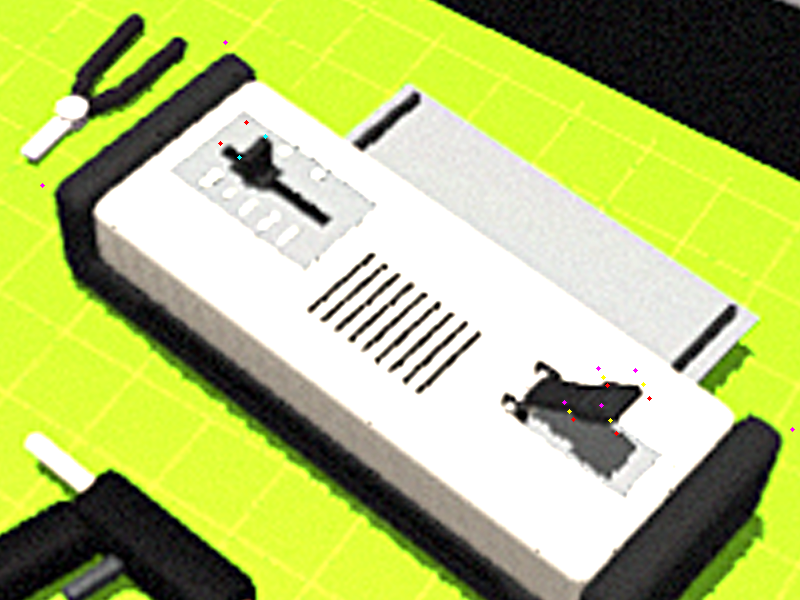

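View pics/chk_top.png

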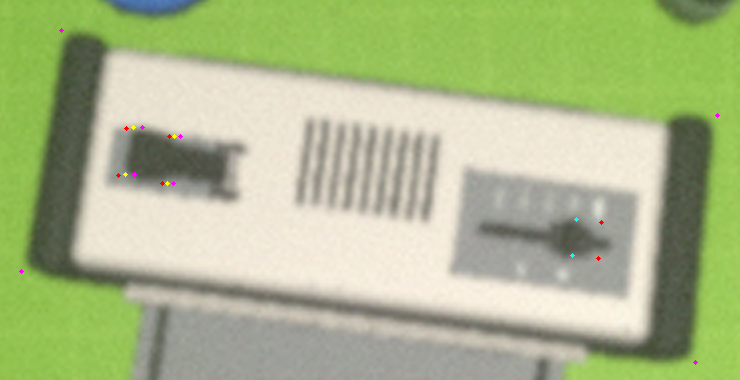

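The projected points for the laminator corners, paddle (about 0.62 rad) and lever (about 14 mm) match both views to within about 2 mm. I'll do the paddle first, with the fingers closed.

>>> move_arm(targets=[[-0.045,-0.035,0,0,0,-2,0],[-0.09,-0.07,0,0,0,-4,0],[-0.135,-0.105,0,0,0,-6,0],[-0.18,-0.14,0,0,0,-8,0],[-0.225,-0.175,0,0,0,-10,0],[-0.27,-0.21,0,0,0,-12,0],[-0.315,-0.245,0,0,0,-14,0],[-0.36,-0.28,0,0,0,-15.8,0]], force=10)

```text
clock: 1.1
tool_pos: [0.4771, 0.1965, 0.2305]
eef_rot: [3.142, -0.0, 3.014]
force: [0.4, -0.0, 0.3]
opening: 0.0152
grip_force: 0.0
```

```bash
python3 - <<'E'
from h import *
st(); goto([0,.126,.140])
E
```

```text
t 1.1 tip lam mm [-67.8 218.1 220.5] F lam [0.41 0.03 0.33] open 15.2 grip 0.0 rot [ 3.142 -0.     3.014]
shift [-0.0677 -0.0922  0.0804] turn [ 0.  -0.   0.1]
```

>>> move_arm(targets=[[-0.03,-0.04,0,0,0,0,0],[-0.06,-0.08,0,0,0,0,0],[-0.068,-0.092,0.03,0,0,0,0],[-0.068,-0.092,0.06,0,0,0,0],[-0.068,-0.092,0.08,0,0,0,0],[-0.068,-0.092,0.08,0,0,0,0]])

```text
clock: 1.85
tool_pos: [0.531, 0.0979, 0.149]
eef_rot: [-3.14, -0.003, 3.013]
force: [0.4, -0.7, 0.2]
opening: 0.0003
grip_force: 0.0
```

```bash
python3 - <<'E'
from h import *
st(); goto([0,.126,.088])
i=[cv2.imwrite(f"pics/b_{n}.png",optics.read_camera(n)) for n in("scene",)]
u=proj("scene",l2w([0,.1,.08]))[0].astype(int);c=cv2.imread("pics/b_scene.png")[u[1]-100:u[1]+60,u[0]-100:u[0]+100]
cv2.imwrite("pics/b_c.png",cv2.resize(c,None,fx=3,fy=3))
E
```

```text
t 1.85 tip lam mm [ -1.6 127.4 139. ] F lam [ 0.45 -0.63  0.17] open 0.3 grip 0.0 rot [-3.140e+00 -3.000e-03  3.013e+00]
shift [-0.0018 -0.0013  0.051 ] turn [-0.1 -0.2 -0. ]
```

View pics/b_c.png

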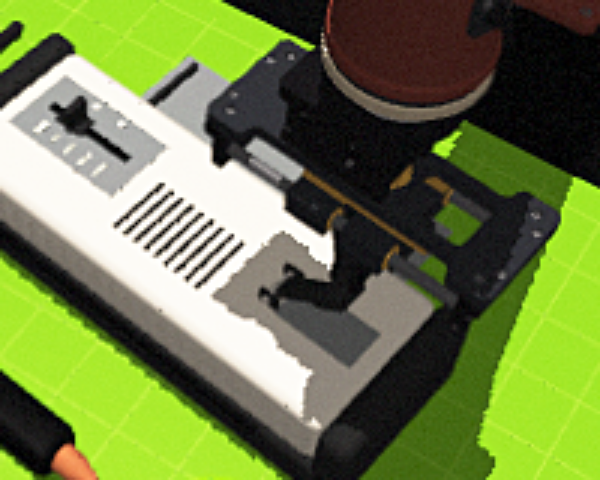

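The closed fingers are right above the paddle's wide end (about pixel 340, 270 in the crop). Next I press straight down slowly.

>>> move_arm(targets=[[-0.001,-0.001,0.008,0,0,0,0],[-0.001,-0.001,0.016,0,0,0,0],[-0.001,-0.001,0.023,0,0,0,0],[-0.001,-0.001,0.03,0,0,0,0],[-0.001,-0.001,0.036,0,0,0,0],[-0.001,-0.001,0.041,0,0,0,0],[-0.001,-0.001,0.046,0,0,0,0],[-0.001,-0.001,0.048,0,0,0,0]])

```text
clock: 2.9
tool_pos: [0.533, 0.0969, 0.1021]
eef_rot: [-3.141, -0.0, 3.012]
force: [-0.3, 1.4, 2.1]
opening: 0.0004
grip_force: 0.9
```

```bash
python3 - <<'E'
from h import *
st()
E
```

```text
t 2.9 tip lam mm [  0.5 126.6  92.1] F lam [-0.44  1.31  2.13] open 0.4 grip 0.9 rot [-3.141 -0.     3.012]
```

>>> move_arm(targets=[[0,0,0.002,0,0,0,0],[0,0,0.004,0,0,0,0],[0,0,0.0045,0,0,0,0],[0,0,0.0045,0,0,0,0]])

```text
clock: 3.4
tool_pos: [0.5331, 0.0973, 0.0984]
eef_rot: [3.141, -0.0, 3.013]
force: [-1.8, 0.4, 6.1]
opening: 0.0005
grip_force: 3.0
```

```bash
python3 - <<'E'
from h import *
st()
E
```

```text
t 3.4 tip lam mm [  0.5 127.   88.4] F lam [-1.81  0.14  6.13] open 0.5 grip 3.0 rot [ 3.141 -0.     3.013]
```

>>> move_arm(targets=[[0,0,0.001,0,0,0,0],[0,0,0.0015,0,0,0,0],[0,0,0.0015,0,0,0,0]])

```text
clock: 3.78
tool_pos: [0.5333, 0.0973, 0.0982]
eef_rot: [3.141, 0.0, 3.012]
force: [-7.1, 0.3, 19.4]
opening: 0.0003
grip_force: 9.8
```

```bash
python3 - <<'E'
from h import *
st()
E
```

```text
t 3.775 tip lam mm [  0.7 127.   88.2] F lam [-7.11 -0.63 19.42] open 0.3 grip 9.8 rot [3.141 0.    3.012]
```

The paddle is down on its stop (19 N with no further travel). Next I lift and move above the lever.

>>> move_arm(targets=[[0,0,-0.04,0,0,0,0],[0.003,-0.04,-0.06,0,0,0,0.04],[0.005,-0.095,-0.06,0,0,0,0.04],[0.008,-0.15,-0.06,0,0,0,0.04],[0.011,-0.2,-0.06,0,0,0,0.04],[0.0125,-0.235,-0.06,0,0,0,0.04],[0.0125,-0.24,-0.06,0,0,0,0.04],[0.0125,-0.24,-0.055,0,0,0,0.04]])

```text
clock: 4.78
tool_pos: [0.4899, -0.1391, 0.1515]
eef_rot: [3.141, 0.0, 3.012]
force: [-0.3, -0.2, -0.4]
opening: 0.0399
grip_force: 0.0
```

```bash
python3 - <<'E'
from h import *
st(); goto([-.012,-.114,.090])
a=optics.read_camera("scene");b=optics.read_camera("top")
u=proj("scene",l2w([0,-.08,.09]))[0].astype(int);a=a[u[1]-75:u[1]+75,u[0]-100:u[0]+100]
u=proj("top",l2w([0,-.08,.09]))[0].astype(int);b=cv2.convertScaleAbs(b[u[1]-75:u[1]+75,u[0]-100:u[0]+100],alpha=1.8)
p=lambda q:cv2.resize(q,(800,600))[:, :]
cv2.imwrite("pics/c.png",np.vstack([cv2.resize(a,(400,300)),cv2.resize(b,(400,300))]))
E
```

```text
t 4.775 tip lam mm [ -11.9 -113.   141.5] F lam [-0.25 -0.2  -0.4 ] open 39.9 grip 0.0 rot [3.141 0.    3.012]
shift [ 0.0001 -0.001   0.0515] turn [ 0.  0. -0.]
```

View pics/c.png

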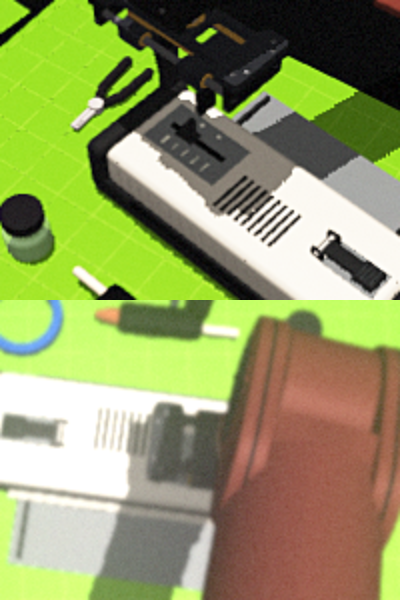

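The paddle now lies flat, and the open fingers (around pixels 165 and 205, 95) stand on either side of the lever tab. I'll descend and close to a loose straddle.

>>> move_arm(targets=[[0,-0.001,0.015,0,0,0,0.04],[0,-0.001,0.03,0,0,0,0.04],[0,-0.001,0.042,0,0,0,0.04],[0,-0.001,0.05,0,0,0,0.04],[0,-0.001,0.051,0,0,0,0.03],[0,-0.001,0.051,0,0,0,0.022],[0,-0.001,0.051,0,0,0,0.016],[0,-0.001,0.051,0,0,0,0.014]], force=4)

```text
clock: 5.88
tool_pos: [0.4899, -0.1402, 0.1009]
eef_rot: [3.141, 0.001, 3.013]
force: [-0.4, 0.7, 0.2]
opening: 0.016
grip_force: 0.0
```

```bash
python3 - <<'E'
from h import *
st()
E
```

```text
t 5.875 tip lam mm [ -11.8 -114.1   90.9] F lam [-0.48  0.62  0.21] open 16.0 grip 0.0 rot [3.141e+00 1.000e-03 3.013e+00]
```

>>> move_arm(targets=[[0,0,0,0,0,0,0.012],[0,0,0,0,0,0,0.01],[0,0,0,0,0,0,0.007],[0,0,0,0,0,0,0.006]], force=4)

```text
clock: 6.38
tool_pos: [0.4897, -0.1398, 0.1006]
eef_rot: [3.141, -0.0, 3.013]
force: [-0.2, 2.0, 1.3]
opening: 0.0072
grip_force: 4.0
```

```bash
python3 - <<'E'
from h import *
st()
E
```

```text
t 6.375 tip lam mm [ -12.  -113.7   90.6] F lam [-0.45  2.    1.28] open 7.2 grip 4.0 rot [ 3.141 -0.     3.013]
```

Gripped, opening 7.2 mm, with the lever at the first click. I'll carry it one click (14 mm).

>>> move_arm(targets=[[0,0.002,0,0,0,0,0.006],[0,0.004,0,0,0,0,0.006],[0,0.006,0,0,0,0,0.006],[0,0.008,0,0,0,0,0.006],[0,0.01,0,0,0,0,0.006],[0,0.012,0,0,0,0,0.006],[0,0.014,0,0,0,0,0.006],[0,0.014,0,0,0,0,0.006]], force=5)

```text
clock: 7.38
tool_pos: [0.4911, -0.129, 0.1006]
eef_rot: [-3.138, 0.0, 3.011]
force: [-0.7, -9.3, -1.3]
opening: 0.0262
grip_force: 5.0
```

```bash
python3 - <<'E'
from h import *
st()
E
```

```text
t 7.375 tip lam mm [ -12.  -102.9   90.6] F lam [ 0.52 -9.29 -1.32] open 26.2 grip 5.0 rot [-3.138  0.     3.011]
```

The grip was too soft and the jaws were pushed open, so the lever didn't leave the first click. I'll release and push from behind with closed fingers instead.

>>> move_arm(targets=[[0,-0.003,0,0,0,0,0.05],[0,-0.005,0,0,0,0,0.05],[0,-0.008,0,0,0,0,0.05],[0,-0.01,0,0,0,0,0.05],[0,-0.01,-0.02,0,0,0,0.05],[0,-0.015,-0.04,0,0,0,0.0],[0,-0.03,-0.04,0,0,0,0],[0,-0.04,-0.04,0,0,0,0]], force=20)

```text
clock: 8.38
tool_pos: [0.4858, -0.1671, 0.14]
eef_rot: [-3.141, -0.0, 3.012]
force: [0.1, 0.3, -0.0]
opening: 0.0277
grip_force: 0.0
```

```bash
python3 - <<'E'
from h import *
st(); goto([-.012,-.140,.091])
n="scene";img=optics.read_camera(n)
m=l2w([-.012,-.1,.08])
o=np.vstack([ortho(n,img,l2w([-.012,-.1,z]),YAW,.002+z,5000,600,290) for z in(.08,.1)])
cv2.imwrite("pics/d.png",o)
E
```

```text
t 8.375 tip lam mm [ -12.4 -141.3  130. ] F lam [ 0.1   0.28 -0.03] open 27.7 grip 0.0 rot [-3.141 -0.     3.012]
shift [-0.0004  0.0013  0.039 ] turn [-0. -0. -0.]
```

View pics/d.png

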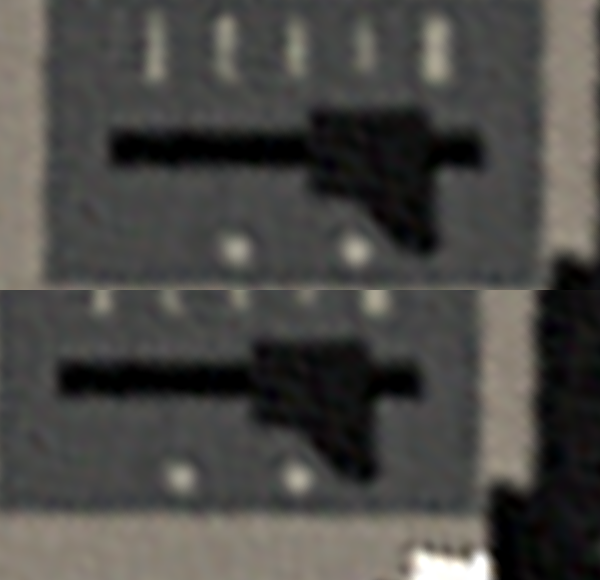

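The shoe is centred at column 370 and the first-click tick is at 364, so the lever is still at the first click. I'll descend behind it with closed fingers.

>>> move_arm(targets=[[0,0,0,0,0,0,0],[0,0,0,0,0,0,0],[0,0,0.015,0,0,0,0],[0,0,0.028,0,0,0,0],[0,0,0.036,0,0,0,0],[0,0,0.039,0,0,0,0],[0,0,0.039,0,0,0,0]])

```text
clock: 9.3
tool_pos: [0.4863, -0.166, 0.1014]
eef_rot: [-3.141, -0.0, 3.013]
force: [0.4, -0.1, -0.1]
opening: 0.0004
grip_force: 0.0
```

```bash
python3 - <<'E'
from h import *
st()
E
```

```text
t 9.3 tip lam mm [ -12.  -140.2   91.4] F lam [ 0.37 -0.09 -0.06] open 0.4 grip 0.0 rot [-3.141 -0.     3.013]
```

>>> move_arm(targets=[[0,0.002,0,0,0,0,0],[0,0.004,0,0,0,0,0],[0,0.006,0,0,0,0,0],[0,0.008,0,0,0,0,0],[0,0.009,0,0,0,0,0]])

```text
clock: 9.93
tool_pos: [0.4875, -0.1569, 0.1016]
eef_rot: [3.142, 0.0, 3.013]
force: [-0.0, 1.1, -0.3]
opening: 0.0003
grip_force: 0.0
```

```bash
python3 - <<'E'
from h import *
st()
E
```

```text
t 9.925 tip lam mm [ -11.9 -131.    91.6] F lam [-0.17  1.05 -0.27] open 0.3 grip 0.0 rot [3.142 0.    3.013]
```

>>> move_arm(targets=[[0,0.001,0,0,0,0,0],[0,0.002,0,0,0,0,0],[0,0.003,0,0,0,0,0],[0,0.003,0,0,0,0,0]])

```text
clock: 10.42
tool_pos: [0.4878, -0.154, 0.1016]
eef_rot: [3.142, -0.0, 3.013]
force: [0.8, -0.3, 0.5]
opening: 0.0005
grip_force: 0.0
```

>>> move_arm(targets=[[0,0.001,0,0,0,0,0],[0,0.002,0,0,0,0,0],[0,0.002,0,0,0,0,0]])

```text
clock: 10.8
tool_pos: [0.4881, -0.1522, 0.1016]
eef_rot: [-3.141, -0.0, 3.013]
force: [-0.3, -0.8, -0.5]
opening: 0.0006
grip_force: 0.1
```

>>> move_arm(targets=[[0,0.001,0,0,0,0,0],[0,0.002,0,0,0,0,0],[0,0.002,0,0,0,0,0]])

```text
clock: 11.18
tool_pos: [0.4882, -0.1515, 0.1016]
eef_rot: [-3.14, 0.0, 3.011]
force: [-0.2, -5.5, -0.8]
opening: 0.0003
grip_force: 3.0
```

```bash
python3 - <<'E'
from h import *
st()
E
```

```text
t 11.175 tip lam mm [ -12.  -125.5   91.6] F lam [ 0.54 -5.49 -0.84] open 0.3 grip 3.0 rot [-3.14   0.     3.011]
```

Contact is at tip y ≈ -126 mm, so heat ≈ tip_y + 140 mm. I'll push gently in small steps toward the second click.

>>> move_arm(targets=[[0,0.001,0,0,0,0,0],[0,0.002,0,0,0,0,0],[0,0.002,0,0,0,0,0]])

```text
clock: 11.55
tool_pos: [0.4884, -0.1496, 0.1016]
eef_rot: [-3.14, 0.0, 3.011]
force: [-0.1, -6.1, 0.8]
opening: 0.0003
grip_force: 2.8
```

>>> move_arm(targets=[[0,0.001,0,0,0,0,0],[0,0.002,0,0,0,0,0],[0,0.002,0,0,0,0,0]])

```text
clock: 11.92
tool_pos: [0.489, -0.1457, 0.1015]
eef_rot: [3.141, -0.0, 3.013]
force: [-0.3, -1.1, -0.0]
opening: 0.0003
grip_force: 0.5
```

```bash
python3 - <<'E'
from h import *
st()
E
```

```text
t 11.925 tip lam mm [ -12.  -119.6   91.5] F lam [-0.14 -1.08 -0.03] open 0.3 grip 0.5 rot [ 3.141 -0.     3.013]
```

>>> move_arm(targets=[[0,0.001,0,0,0,0,0],[0,0.0015,0,0,0,0,0],[0,0.0015,0,0,0,0,0]])

```text
clock: 12.3
tool_pos: [0.4891, -0.1442, 0.1016]
eef_rot: [3.141, -0.0, 3.013]
force: [-0.7, -0.7, 0.2]
opening: 0.0004
grip_force: 0.0
```

>>> move_arm(targets=[[0,0.001,0,0,0,0,0],[0,0.0015,0,0,0,0,0],[0,0.0015,0,0,0,0,0]])

```text
clock: 12.68
tool_pos: [0.4893, -0.1431, 0.1016]
eef_rot: [3.142, -0.0, 3.013]
force: [-0.5, 0.1, -0.1]
opening: 0.0004
grip_force: 0.0
```

```bash
python3 - <<'E'
from h import *
st()
n="scene";img=optics.read_camera(n)
cv2.imwrite("pics/e.png",ortho(n,img,l2w([-.012,-.1,.08]),YAW,.082,5000,600,290))
E
```

```text
t 12.675 tip lam mm [ -12.  -117.1   91.6] F lam [-0.48  0.07 -0.08] open 0.4 grip 0.0 rot [ 3.142 -0.     3.013]
```

View pics/e.png

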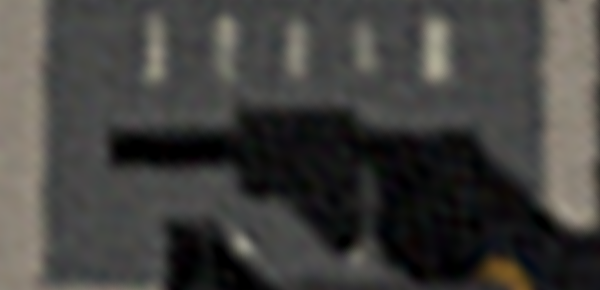

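The shoe is now centred at column 297, level with the second-click tick (295), and clear of the fingers. Next is the last click: contact is expected at tip y ≈ -112 mm and the snap at about -103.

>>> move_arm(targets=[[0,0.0015,0,0,0,0,0],[0,0.003,0,0,0,0,0],[0,0.0045,0,0,0,0,0],[0,0.0055,0,0,0,0,0],[0,0.0065,0,0,0,0,0],[0,0.0065,0,0,0,0,0]])

```text
clock: 13.48
tool_pos: [0.49, -0.1378, 0.1016]
eef_rot: [-3.14, 0.0, 3.012]
force: [0.4, -4.7, -1.3]
opening: 0.0006
grip_force: 2.5
```

>>> move_arm(targets=[[0,0.001,0,0,0,0,0],[0,0.002,0,0,0,0,0],[0,0.002,0,0,0,0,0]])

```text
clock: 13.85
tool_pos: [0.4902, -0.1363, 0.1016]
eef_rot: [-3.14, 0.0, 3.011]
force: [-0.3, -6.4, 0.3]
opening: 0.0001
grip_force: 3.2
```

>>> move_arm(targets=[[0,0.001,0,0,0,0,0],[0,0.002,0,0,0,0,0],[0,0.002,0,0,0,0,0]])

```text
clock: 14.22
tool_pos: [0.4907, -0.1325, 0.1016]
eef_rot: [3.141, -0.0, 3.013]
force: [0.3, -1.3, -0.6]
opening: 0.0001
grip_force: 0.8
```

```bash
python3 - <<'E'
from h import *
st()
E
```

```text
t 14.225 tip lam mm [ -12.  -106.3   91.6] F lam [ 0.43 -1.23 -0.6 ] open 0.1 grip 0.8 rot [ 3.141 -0.     3.013]
```

>>> move_arm(targets=[[0,0.001,0,0,0,0,0],[0,0.0015,0,0,0,0,0],[0,0.0015,0,0,0,0,0]])

```text
clock: 14.6
tool_pos: [0.4909, -0.1308, 0.1015]
eef_rot: [3.141, -0.0, 3.013]
force: [0.2, -0.6, -0.2]
opening: 0.0009
grip_force: 0.0
```

>>> move_arm(targets=[[0,0.001,0,0,0,0,0],[0,0.0015,0,0,0,0,0],[0,0.0015,0,0,0,0,0]])

```text
clock: 14.98
tool_pos: [0.491, -0.1297, 0.1016]
eef_rot: [3.142, -0.0, 3.013]
force: [0.3, 0.4, 0.5]
opening: 0.0004
grip_force: 0.0
```

```bash
python3 - <<'E'
from h import *
st()
E
```

```text
t 14.975 tip lam mm [ -12.  -103.5   91.6] F lam [0.27 0.4  0.46] open 0.4 grip 0.0 rot [ 3.142 -0.     3.013]
```

The force profile matches the previous snap. I'll back off, lift clear and check.

>>> move_arm(targets=[[0,-0.01,0,0,0,0,0],[0,-0.02,-0.005,0,0,0,0],[0,-0.03,-0.03,0,0,0,0],[0,-0.035,-0.07,0,0,0,0],[0,-0.04,-0.11,0,0,0,0],[0,-0.04,-0.13,0,0,0,0],[0,-0.04,-0.13,0,0,0,0]])

```text
clock: 15.85
tool_pos: [0.4865, -0.1706, 0.2332]
eef_rot: [3.141, 0.003, 3.011]
force: [0.5, -0.3, -1.0]
opening: 0.0008
grip_force: 0.0
```

```bash
python3 - <<'E'
from h import *
st()
n="scene";img=optics.read_camera(n)
cv2.imwrite("pics/f.png",np.vstack([ortho(n,img,l2w([-.012,-.1,.08]),YAW,.082,5000,600,250),cv2.resize(img[100:300,150:450],(600,350))]))
E
```

```text
t 15.85 tip lam mm [ -11.2 -144.6  223.2] F lam [ 0.5  -0.26 -0.97] open 0.8 grip 0.0 rot [3.141e+00 3.000e-03 3.011e+00]
```

View pics/f.png

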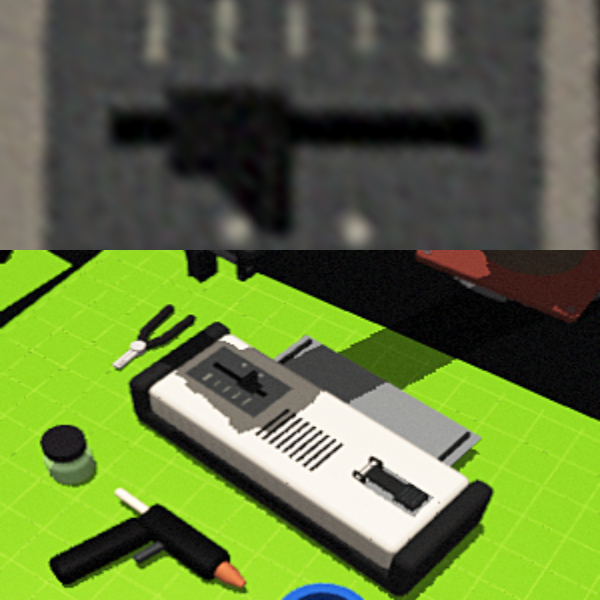

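The shoe spans columns 168 to 290 (centre 229), level with the third-click tick at 228. The paddle is flat, the objects look undisturbed and the hand is clear, so I'm handing in.

```bash
python3 -c "
from station import order
print(order.job_done())"
```

```text
the job is handed in; nothing more can be done
None
```

The job is handed in: the release paddle is shut flat, the heat lever rests in its third click, the things around the laminator look untouched, and the hand is clear (no verdict was returned).

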